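# Free the gel tray: loosen the caster's thumbwheel two turns and slide the tray out

### The arm

A 6-joint arm with a two-finger parallel gripper is mounted at the origin on a cart in front of the work surface, level with it; the furniture and walls round the work are solid. World frame = base frame: x ahead of the robot, y to its left, z up, the work surface at z = 0. Lengths are in m, angles in rad, forces in N, time in s.
With the tool pointing down it reaches from about 0.35 to 0.975 m from the base axis. Payload 4.9 kg.
Tool frame: the origin (TCP) lies at the very end of the fingers, on their centre line; the grasp point (between the pads) lies ctrl.grip_point_offset behind it (ctrl.grip_point_offset is the distance from the TCP to the grasp point, in m); z points along the fingers, y is the line along which they close (so a half turn about z gives the same grasp; the last joint's range is limited). The gripper opens to 85 mm and grips with 20 to 120 N. Pads are 22 mm wide; open, the fingers measure 114 mm over their backs; the gripper's body (76 mm by 85 mm) begins 54 mm behind the grasp point. The pads swing forward as they close: fully open they stand 13 mm farther back than shut.
Start: joints at [-1.312, 0.053, 1.613, -0, 1.476, -0.119], TCP at [0.231, -0.581, 0.206] pointing down, gripper open.
Joint ranges: [-3.01, 3.01], [-1.01, 2.22], [0.06, 2.58], [-1.02, 4.17], [0.09, 2.62], [-3.14, 3.14]. Speed limits (rad/s): [2.57, 2.57, 3.14, 3.14, 3.14, 3.14].

### API

Orientations are given as a rotation vector (axis times angle).
In Python, from station import ctrl gives the robot as it stands. The module is installed in compiled form; this text tells all that it offers.
- The arm moves only by the tool drive_tool, never from a script. Its argument "steps" is a list of rows, each an object with "translation": the shift along the tool's x, y, z normalised to -1 to 1, where 1 is 4 cm, a list of three; "angular": the turn, a rotation vector about the tool's x, y, z normalised to -1 to 1, where 1 is 8 degrees, a list of three; "gripper": the opening, from 0 (shut) to 1 (fully open). In form: [{"translation": [dx, dy, dz], "angular": [wx, wy, wz], "gripper": gripper}, ...]. A call has 1 to 8 rows; each row shifts and turns the commanded pose from where the row before left it, along the tool's axes as they then stand; what a row does not reach is not made up. A row lasts 1/8 s, in which the tool goes at most 62.5 mm and 10.7 degrees, less where a joint would pass 70% of its speed; a pose out of reach is approached as far as the arm can. A call with a number of a shift or a turn outside -1 to 1 is refused whole. A call with a gripper value outside its range is refused whole. The fingers move at their own pace and stop on an object; "force" is the grip in N (left out, the last holds). Time passes only in rows, so rows that do not move let the fingers close. It gives the time, the measured TCP pose, the force, the opening and the grip force at its end, in the units of the state.
- ctrl.get_obs(): the state, without advancing time (a new reading comes with each control period).
- ctrl.get_image(name): name is "side" or "top" or "wrist"; returns a dict with "color" (420x560x3 uint8, red, green, blue), "depth" (420x560 float32, m along the optical axis (not along the pixel's ray), 0 where there is no reading), "fx", "fy", "cx", "cy" (pixels), "R" (3x3) and "t" (3): a world point X has camera coordinates R X + t. Camera axes: x right, y down, z forward; pixel columns grow to the right and rows downward; lengths in m; the calibration is good to about 2 mm. A picture is of the moment at which its call begins.
- ctrl.finish_job(): hands the job in; it is judged then, once.
The state is a dict: "t": time; "q": joint angles; "dq": joint speeds; "effort": joint torques, N m; "tool_pos": TCP position; "tool_rot": TCP orientation; "contact_force": force on the tool from outside, world axes, zero at the start; "wrist_torque": the same for the moment, N m; "opening": finger opening in m; "grip_force": force on a finger pad.
Only numpy, scipy, OpenCV 4.12 (cv2) and the standard library are available. Lean on these libraries where they do the work, as an engineer would, in place of code of your own. Each camera call takes 0.05 s, during which the arm holds its last target. There are 200 camera calls.

### The job

The empty casting tray has to come out of the gel caster. With a fingertip, roll the knurled rim of the thumbwheel towards the robot, stroke after stroke, until it has made two full turns (to within a quarter turn), so that the end gate backs out of the tray; only then push the tray with a finger straight along the bed, away from the robot, until it rests against the stop lip at the far end. Do not lift or carry the tray or anything else, leave the things round the caster where they are, and finish with the hand clear.

Things in the scene. Friction and masses are not known exactly. Their poses are not given: they have to be found in the camera images.
- caster: Gel caster fixed to the bench: white base board 215 x 190 mm; its top, the bed, is 16 mm above the bench. Origin on the bench plane; the board spans x -115..+100, y -78..+112 mm. +x points away from the robot (yaw -0.5..0.2), +y left, z up. Grey end gates with black rubber faces, x -85..-5 mm, 50 mm tall over the bench, hold the tray: the right one (face y = -50 mm) is fixed.
- gate_top (a point): Middle of the top edge of the left, moving gate, at the start at (-45, 57.5, 50) mm in the caster's frame. The thumbwheel's screw draws this gate to +y, 2.5 mm per turn. At the start its rubber face is at y = +50 mm and its rubber plug sits 2 mm deep in the tray's open end, so that the tray cannot slide along x before the gate has backed out.
- stop_lip (a point): Middle of the near top edge of the stop lip at the far end of the bed, at (82.5, 1.7, 27) mm in the caster's frame; the lip rises 11 mm above the bed. Between gates and lip lies the run-off, with a guide strip 7 mm high along each side; the tray has 3.5 mm of play to the right strip and 7 mm to the left one.
- wheel_top (a point): Fixed point on top of the thumbwheel's rim, (-45, 85.5, 58.5) mm in the caster's frame. Bare metal wheel, knurled rim of 41 mm diameter, 13 mm wide, axle along the caster's y and rigid. It stands in a grey yoke of two rounded cheeks (outer faces y 71.5 and 99.5 mm) that end 5.5 mm below the rim's top. It turns by friction (about 1.5 N along the rim): press down with 4 to 10 N and drag.
- thumbwheel (a joint): Turn of the thumbwheel in rad: 0 at the start (screwed home, hard stop), growing as it loosens, when the top of the rim moves to the caster's -x, towards the robot. It stays where it is left. Two turns are 12.57 rad; the screw ends at 22. One black index groove crosses the rim: on top, in line with the black lines on the cheeks, at the start and after each full turn.
- tray: Loose empty frosted casting tray, about 0.14 kg: 75 mm in x, 100 mm in y, floor 4 mm, 3 mm walls 24 mm high along its near and far edges (outer faces x = -37.5 and +37.5 mm), open at the ends towards the gates. Origin at the centre of its underside, axes as the caster's. In the caster's frame it starts at (-45, 0, 16) mm; against the stop lip it is at x = +45 mm.
- marker_black: Bystander: white marker pen with a black cap, 136 x 14 x 15 mm, lying at the right of the caster; origin at the centre of its underside.
- forceps: Bystander: steel forceps, 130 x 16 x 9 mm, lying left of the water bottle; origin at the centre of its underside.
- dye_bottle: Bystander: small amber-coloured bottle with a black cap, 34 x 34 x 62 mm, standing to the left of the caster's yoke and farther from the robot; origin at the centre of its underside.
- vial: Bystander: white vial, 21 x 21 x 45 mm, standing to the left of the caster's run-off; origin at the centre of its underside.
- water_bottle: Bystander: white bottle, 48 x 48 x 105 mm, standing on the bench near the edge, to the left of the caster; origin at the centre of its underside.

How it is judged:
On the way, in this order (a step that is already met when the one before it is completed fails the run):
1. the thumbwheel has been loosened two full turns (within a quarter turn) while the tray still lies between the gates (value of joint thumbwheel between 10.9956 and 14.1372 rad and x of tray in the frame of caster below -0.035 m), for 0.2 s.
2. the tray has been pushed along the bed against the stop lip (x of tray in the frame of caster above 0.042 m), for 0.2 s.
At the end, for the whole second after the job is handed in: The thumbwheel stands at two full turns from home (1.75 to 2.25 turns); the tray lies flat and at rest on the run-off between the guide strips, squarely (within 0.09 rad) and within 3 mm of the stop lip (value of joint thumbwheel between 10.9956 and 14.1372 rad and x of tray in the frame of caster above 0.042 m and z of tray in the frame of caster between 0.013 and 0.018 m and y of tray in the frame of caster between -0.006 and 0.009 m and angle between the x axis of tray and the x axis of caster, either way round below 0.09 rad and linear speed of tray below 0.01 m/s); the robot touches nothing.
It fails at once if the tray is lifted or tipped (more than 6 mm off the bed or 0.12 rad) (z of tray in the frame of caster above 0.022 m or angle between tray's own z axis and vertical above 0.12 rad).
It fails at once if a bystander is moved by more than 15 mm (distance of any of marker_black, dye_bottle, forceps, vial, water_bottle from where it was at the start of the episode above 0.015 m).
It also fails if it takes over 72 s, if anything falls off the work surface, if the arm or the gripper's body presses on something with over 40 N, if the wrist force passes 120 N, or if a joint passes its speed limit or range.

## Working session

There is one attempt and no reset: what is moved stays moved. The work goes in short steps, Python scripts to look and compute and a tool call to move; the robot and the scene stay as the last step left them, time stands still between calls to the robot, and variables do not carry over. Pictures are saved under pics/ and viewed, at most 10 in all, crops included, and the job is handed in when it is done.

Besides the shell and the picture viewer there is one more tool, called after "Emit:" as name([rows], argument=value, ...), one row to a line, values as JSON. drive_tool: Moves the arm, as the interface text tells. Its arguments: {"type":"object","properties":{"steps":{"type":"array"},"force":{"type":"number"}},"required":["steps"]}

```bash
mkdir -p pics
python3 - <<'E'
from station import ctrl
import cv2,numpy as np
o=ctrl.get_obs();print({k:np.round(v,3).tolist() for k,v in o.items()},ctrl.grip_point_offset)
for n in("top","side"):
    d=ctrl.get_image(n);cv2.imwrite(f"pics/{n}0.png",d["color"][:,:,::-1]);np.savez(f"{n}0.npz",**d)
    print(n,d["fx"],d["cx"],d["cy"],np.round(d["R"],3).tolist(),np.round(d["t"],3))
E
```

```text
{'t': 0.0, 'q': [-1.312, 0.053, 1.614, -0.0, 1.476, -0.119], 'dq': [0.001, 0.0, 0.001, -0.001, -0.001, 0.0], 'effort': [0.002, -39.369, -37.017, 0.0, 0.007, -0.0], 'tool_pos': [0.23, -0.58, 0.205], 'tool_rot': [-3.084, -0.59, 0.0], 'contact_force': [-0.158, -0.408, -0.746], 'wrist_torque': [0.037, 0.001, -0.047], 'grip_force': 0.0, 'opening': 0.085} 0.0187
top 452.48099122613587 284.8324674462877 208.47093440880522 [[0.011, -1.0, -0.02], [-0.984, -0.007, -0.178], [0.178, 0.022, -0.984]] [-0.121  0.532  0.931]
side 456.54344147010556 276.82974182744687 204.99686635658472 [[-0.996, -0.086, -0.009], [-0.032, 0.458, -0.888], [0.08, -0.885, -0.459]] [0.507 0.119 0.812]
```

View pics/top0.png

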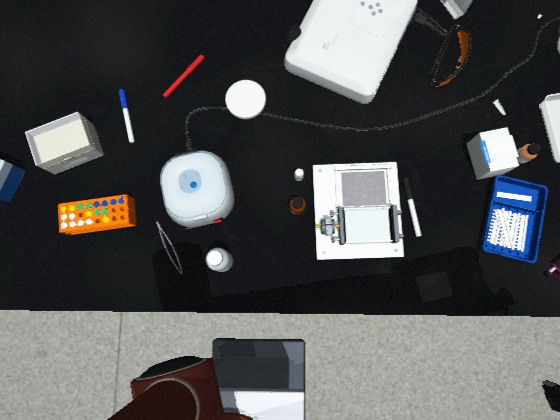

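View pics/side0.png

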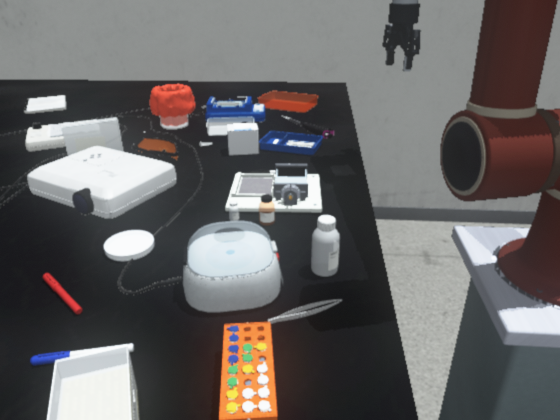

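The top view shows the caster's white board at about u 313–404, v 162–260. The wheel and yoke are at the left (~325,226), the dye bottle at (297,205) and the vial at (299,174). I'll enlarge this area.

Run:
```python
import cv2
a=cv2.imread("pics/top0.png")[150:270,280:430]
cv2.imwrite("pics/crop0.png",cv2.resize(a,None,fx=5,fy=5,interpolation=cv2.INTER_CUBIC))
```

```text
(no output)
```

View pics/crop0.png

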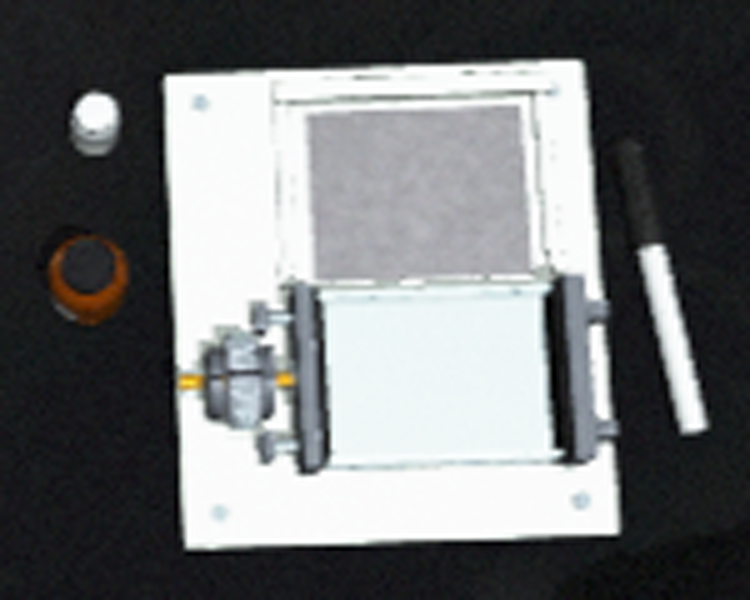

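The crop shows the board's corners at TL(165,75), TR(583,62), BR(620,533) and BL(186,548). The wheel top with its groove is at (240,377), and the left gate's top middle is at (312,377). Next I fit the caster pose.

```bash
cat > h.py <<'E'
import numpy as np
from scipy.optimize import least_squares
def ray(d,u,v,z):
    R,t=d["R"],d["t"];c=-R.T@t;r=R.T@np.array([(u-d["cx"])/d["fx"],(v-d["cy"])/d["fy"],1]);return c+r*(z-c[2])/r[2]
def proj(d,X):
    p=np.asarray(X)@d["R"].T+d["t"];return np.c_[p[:,0]/p[:,2]*d["fx"]+d["cx"],p[:,1]/p[:,2]*d["fy"]+d["cy"]]
def c2w(P,X):
    x,y,a=P;X=np.atleast_2d(X);return np.c_[x+X[:,0]*np.cos(a)-X[:,1]*np.sin(a),y+X[:,0]*np.sin(a)+X[:,1]*np.cos(a),X[:,2]]
E
python3 - <<'E'
from h import *
d=dict(np.load("top0.npz"))
pix=np.array([[165,75],[583,62],[620,533],[186,548],[240,377],[312,377]])/5+[280,150]
M=np.array([[100,112,16],[100,-78,16],[-115,-78,16],[-115,112,16],[-45,85.5,58.5],[-45,57.5,50]])/1000
s=least_squares(lambda P:(proj(d,c2w(P,M))-pix).ravel(),[.5,-.15,-.05])
print(s.x,s.fun.reshape(-1,2).round(2).tolist())
print(c2w(s.x,M).round(4).tolist())
for n,(u,v),z in(("dye",(88,262),.062),("vial",(97,106),.045)):print(n,ray(d,u/5+280,v/5+150,z).round(3))
D=d["depth"];R,t=d["R"],d["t"]
for u,v in((328,225),(342,225),(370,185),(370,226),(350,250)):
    z=D[v,u];print(u,v,(R.T@(np.array([(u-d["cx"])/d["fx"]*z,(v-d["cy"])/d["fy"]*z,z])-t)).round(4))
d=dict(np.load("side0.npz"));print("side",proj(d,c2w(s.x,M)).round(1).tolist())
E
```

```text
[ 0.54437426 -0.29394929  0.04200328] [[-0.33, -0.18], [0.18, -0.59], [0.25, 0.63], [-0.37, 0.49], [0.9, -0.27], [-0.66, -0.15]]
[[0.6396, -0.1778, 0.016], [0.6476, -0.3677, 0.016], [0.4328, -0.3767, 0.016], [0.4248, -0.1869, 0.016], [0.4958, -0.2104, 0.0585], [0.497, -0.2384, 0.05]]
dye [ 0.544 -0.144  0.062]
vial [ 0.617 -0.148  0.045]
328 225 [ 0.4961 -0.2085  0.0583]
342 225 [ 0.4974 -0.2388  0.0512]
370 185 [ 0.5932 -0.306   0.017 ]
370 226 [ 0.4998 -0.303   0.0223]
350 250 [ 0.4475 -0.2595  0.0148]
side [[224.8, 206.6], [235.5, 172.6], [318.7, 173.4], [322.0, 207.8], [290.5, 184.8], [290.6, 183.1]]
```

Fit is within 1 px, and the depth heights match (wheel top 58.3 mm, bed 17 mm, dye bottle 48 mm to the left of the wheel). I shut the gripper and turn the tool in line with the caster: it stands at +21.6° and needs +2.4°.

Emit:
drive_tool([
  {"translation": [0, 0, 0], "angular": [0, 0, 0.8], "gripper": 0},
  {"translation": [0, 0, 0], "angular": [0, 0, 0.8], "gripper": 0},
  {"translation": [0, 0, 0], "angular": [0, 0, 0.8], "gripper": 0},
], force=40)

```text
t: 0.48
tool_pos: [0.2304, -0.5805, 0.2052]
tool_rot: [-3.14, -0.061, 0.001]
contact_force: [-1.0, 0.2, -0.5]
opening: 0.0319
grip_force: 0.0
```

```bash
cat > rel.py <<'E'
from h import *
from station import ctrl
from scipy.spatial.transform import Rotation as Ro
P=(.54437,-.29395,.0420)
o=ctrl.get_obs();p=o["tool_pos"];M=Ro.from_rotvec(o["tool_rot"]).as_matrix()
w=c2w(P,[-.045,.0855,.0585])[0]
a=P[2];c=np.array([[np.cos(a),np.sin(a),0],[-np.sin(a),np.cos(a),0],[0,0,1]])
print("t",round(o["t"],2),"caster-frame TCP mm",(c@(p-[P[0],P[1],0])*1e3).round(1),"x-axis yaw",np.arctan2(M[1,0],M[0,0]).round(4),"z",M[:,2].round(3))
print("to wheel_top, tool axes /40mm",(M.T@(w-p)/.04).round(3),"F",o["contact_force"].round(2),"open",o["opening"].round(4))
E
python3 rel.py
```

```text
t 0.47 caster-frame TCP mm [-325.7 -273.1  205.2] x-axis yaw 0.039 z [-0.     0.001 -1.   ]Traceback (most recent call last):
  File "rel.py", line 9, in <module>
    print("to wheel_top, tool axes /40mm",(M.T@(w-p)/.04).round(3),"F",o["contact_force"].round(2),"open",o["opening"].round(4))
                                                                                                          ^^^^^^^^^^^^^^^^^^
AttributeError: 'float' object has no attribute 'round'
```

Emit:
drive_tool([
  {"translation": [0.725, -0.896, 0], "angular": [0, 0, 0], "gripper": 0},
  {"translation": [0.725, -0.896, 0], "angular": [0, 0, 0], "gripper": 0},
  {"translation": [0.725, -0.896, 0], "angular": [0, 0, 0], "gripper": 0},
  {"translation": [0.725, -0.896, 0], "angular": [0, 0, 0], "gripper": 0},
  {"translation": [0.725, -0.896, 0], "angular": [0, 0, 0], "gripper": 0},
  {"translation": [0.725, -0.896, 0], "angular": [0, 0, 0], "gripper": 0},
  {"translation": [0.725, -0.896, 0], "angular": [0, 0, 0], "gripper": 0},
  {"translation": [0.725, -0.896, 0], "angular": [0, 0, 0], "gripper": 0},
])

```text
t: 1.48
tool_pos: [0.4506, -0.283, 0.2055]
tool_rot: [-3.14, -0.067, 0.001]
contact_force: [0.4, -0.4, -0.6]
opening: -0.0002
grip_force: 0.0
```

Emit:
drive_tool([
  {"translation": [0.725, -0.896, 0], "angular": [0, 0, 0], "gripper": 0},
  {"translation": [0.725, -0.896, 0], "angular": [0, 0, 0], "gripper": 0},
  {"translation": [0, 0, 0.9], "angular": [0, 0, 0], "gripper": 0},
  {"translation": [0, 0, 0.9], "angular": [0, 0, 0], "gripper": 0},
  {"translation": [0, 0, 0.9], "angular": [0, 0, 0], "gripper": 0},
  {"translation": [0, 0, 0.4], "angular": [0, 0, 0], "gripper": 0},
  {"translation": [0, 0, 0], "angular": [0, 0, 0], "gripper": 0},
])

```text
t: 2.35
tool_pos: [0.5041, -0.21, 0.0808]
tool_rot: [-3.139, -0.067, 0.004]
contact_force: [-0.2, 0.1, -0.1]
opening: -0.0001
grip_force: 0.0
```

```bash
sed -i 's/o\["opening"\].round(4)/round(o["opening"],4)/' rel.py; python3 rel.py
python3 - <<'E'
from station import ctrl
import cv2,numpy as np
d=ctrl.get_image("wrist");cv2.imwrite("pics/w1.png",d["color"][:,:,::-1]);np.savez("w1.npz",**d)
E
```

```text
t 2.35 caster-frame TCP mm [-36.7  85.6  80.8] x-axis yaw 0.0426 z [-0.002  0.001 -1.   ]
to wheel_top, tool axes /40mm [-0.206  0.003  0.557] F [-0.23  0.06 -0.07] open -0.0001
```

View pics/w1.png

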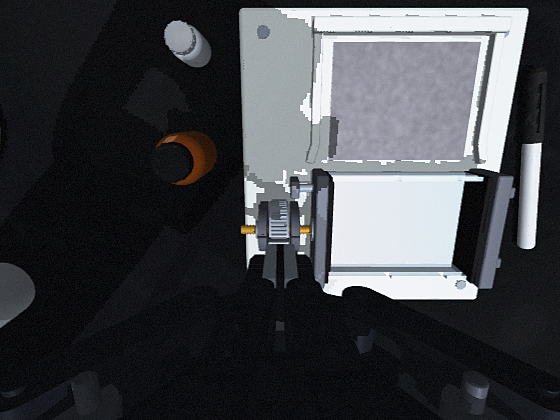

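The wrist view shows the wheel at (280,222), with the fingertips just short of it and over the rim. The bottle at (185,160) is well clear. I go down to feel for contact.

Emit:
drive_tool([
  {"translation": [0, 0, 0.5], "angular": [0, 0, 0], "gripper": 0},
  {"translation": [0, 0, 0.06], "angular": [0, 0, 0], "gripper": 0},
  {"translation": [0, 0, 0], "angular": [0, 0, 0], "gripper": 0},
])

```text
t: 2.78
tool_pos: [0.5048, -0.2104, 0.0594]
tool_rot: [-3.141, -0.067, 0.001]
contact_force: [-0.1, 0.3, 0.1]
opening: -0.0003
grip_force: 0.0
```

Emit:
drive_tool([
  {"translation": [0, 0, 0.04], "angular": [0, 0, 0], "gripper": 0},
  {"translation": [0, 0, 0], "angular": [0, 0, 0], "gripper": 0},
])

```text
t: 3.02
tool_pos: [0.5051, -0.2105, 0.0583]
tool_rot: [3.141, 0.067, 0.001]
contact_force: [0.2, 0.3, -0.7]
opening: -0.0002
grip_force: 0.0
```

Emit:
drive_tool([
  {"translation": [0, 0, 0.04], "angular": [0, 0, 0], "gripper": 0},
  {"translation": [0, 0, 0], "angular": [0, 0, 0], "gripper": 0},
])

```text
t: 3.28
tool_pos: [0.5049, -0.2104, 0.0563]
tool_rot: [-3.141, -0.067, 0.0]
contact_force: [0.1, 0.1, 0.8]
opening: -0.0001
grip_force: 0.0
```

Emit:
drive_tool([
  {"translation": [0, 0, 0.03], "angular": [0, 0, 0], "gripper": 0},
  {"translation": [0, 0, 0], "angular": [0, 0, 0], "gripper": 0},
])

```text
t: 3.52
tool_pos: [0.5049, -0.2104, 0.0551]
tool_rot: [-3.141, -0.067, 0.0]
contact_force: [-0.6, -0.5, -0.9]
opening: 0.0001
grip_force: 0.0
```

```bash
python3 rel.py
python3 - <<'E'
from station import ctrl
import cv2,numpy as np
d=ctrl.get_image("wrist");a=d["color"][150:300,200:350,::-1];s=ctrl.get_image("side")["color"][130:230,230:330,::-1]
f=lambda a,n:cv2.resize(np.clip(a.astype(float)*1.6,0,255).astype(np.uint8),(n,n),interpolation=cv2.INTER_CUBIC)
cv2.imwrite("pics/w2.png",np.hstack([f(a,400),f(s,400)]))
E
```

```text
t 3.52 caster-frame TCP mm [-35.9  85.2  55.1] x-axis yaw 0.0427 z [-0.  0. -1.]
to wheel_top, tool axes /40mm [-0.227 -0.009 -0.086] F [-0.64 -0.53 -0.95] open 0.0001
```

View pics/w2.png

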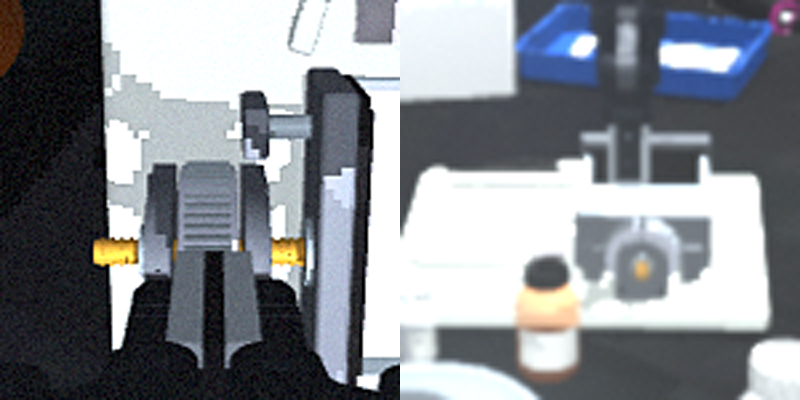

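The wrist crop shows the two fingertips over the wheel's near half. The side crop's column seems to end above the rim, so I check finger and wheel heights from depth.

Run:
```python
from station import ctrl
from h import *
import cv2
d=ctrl.get_image("side");D=d["depth"];R,t=d["R"],d["t"]
v,u=np.mgrid[150:215,275:305];z=D[150:215,275:305]
X=(np.stack([(u-d["cx"])/d["fx"]*z,(v-d["cy"])/d["fy"]*z,z],-1)-t)@R
for r in range(0,65,3): print(150+r,[tuple((X[r,c]*1e3).round().astype(int)) for c in (8,10,12,14,16)])
print(proj(d,[ctrl.get_obs()["tool_pos"]]))
a=d["color"][140:215,240:340,::-1]
cv2.imwrite("pics/s3.png",cv2.resize(a,(800,600),interpolation=cv2.INTER_CUBIC))
```

```text
150 [(np.int64(508), np.int64(-153), np.int64(162)), (np.int64(504), np.int64(-154), np.int64(161)), (np.int64(500), np.int64(-154), np.int64(161)), (np.int64(496), np.int64(-157), np.int64(160)), (np.int64(492), np.int64(-155), np.int64(161))]
153 [(np.int64(508), np.int64(-160), np.int64(152)), (np.int64(504), np.int64(-162), np.int64(152)), (np.int64(500), np.int64(-162), np.int64(152)), (np.int64(496), np.int64(-159), np.int64(153)), (np.int64(492), np.int64(-162), np.int64(152))]
156 [(np.int64(510), np.int64(-182), np.int64(137)), (np.int64(506), np.int64(-180), np.int64(138)), (np.int64(502), np.int64(-182), np.int64(138)), (np.int64(498), np.int64(-182), np.int64(138)), (np.int64(493), np.int64(-168), np.int64(143))]
159 [(np.int64(510), np.int64(-180), np.int64(132)), (np.int64(506), np.int64(-180), np.int64(131)), (np.int64(443), np.int64(707), np.int64(484)), (np.int64(497), np.int64(-179), np.int64(132)), (np.int64(493), np.int64(-176), np.int64(133))]
162 [(np.int64(511), np.int64(-199), np.int64(117)), (np.int64(507), np.int64(-199), np.int64(117)), (np.int64(503), np.i
[... 3536 characters left out ...]
t64(17)), (np.int64(506), np.int64(-184), np.int64(17)), (np.int64(502), np.int64(-184), np.int64(17)), (np.int64(497), np.int64(-182), np.int64(18)), (np.int64(493), np.int64(-182), np.int64(18))]
210 [(np.int64(511), np.int64(-185), np.int64(8)), (np.int64(506), np.int64(-183), np.int64(10)), (np.int64(502), np.int64(-182), np.int64(10)), (np.int64(497), np.int64(-185), np.int64(9)), (np.int64(493), np.int64(-182), np.int64(11))]
213 [(np.int64(511), np.int64(-186), np.int64(0)), (np.int64(506), np.int64(-184), np.int64(2)), (np.int64(502), np.int64(-186), np.int64(1)), (np.int64(497), np.int64(-185), np.int64(1)), (np.int64(493), np.int64(-183), np.int64(2))]
[[286.3284584  186.07757121]]
```

View pics/s3.png

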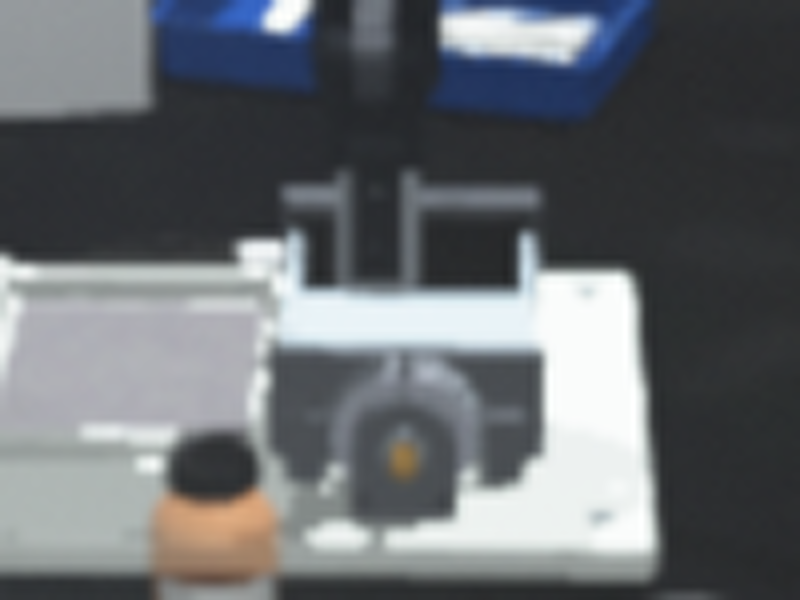

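The side view shows the shut fingertips ending at v≈176, while the reported TCP projects to v≈186. The real tips are therefore about 22 mm above the reported TCP and still clear of the wheel. I'll go on down, feeling for contact.

Emit:
drive_tool([
  {"translation": [0, 0, 0.3], "angular": [0, 0, 0], "gripper": 0},
  {"translation": [0, 0, 0], "angular": [0, 0, 0], "gripper": 0},
])

```text
t: 3.92
tool_pos: [0.5038, -0.2098, 0.0414]
tool_rot: [-3.139, -0.067, 0.004]
contact_force: [-0.8, -0.5, 0.3]
opening: -0.0001
grip_force: 0.0
```

Emit:
drive_tool([
  {"translation": [0, 0, 0.06], "angular": [0, 0, 0], "gripper": 0},
  {"translation": [0, 0, 0.06], "angular": [0, 0, 0], "gripper": 0},
])

```text
t: 4.18
tool_pos: [0.5051, -0.2105, 0.0383]
tool_rot: [3.141, 0.067, 0.0]
contact_force: [0.7, 0.0, -0.5]
opening: 0.0002
grip_force: 0.0
```

Emit:
drive_tool([
  {"translation": [0, 0, 0.05], "angular": [0, 0, 0], "gripper": 0},
  {"translation": [0, 0, 0], "angular": [0, 0, 0], "gripper": 0},
])

```text
t: 4.42
tool_pos: [0.5049, -0.2104, 0.0362]
tool_rot: [-3.141, -0.067, 0.0]
contact_force: [-0.1, -0.3, -0.1]
opening: 0.0003
grip_force: 0.0
```

Emit:
drive_tool([
  {"translation": [0, 0, 0.04], "angular": [0, 0, 0], "gripper": 0},
  {"translation": [0, 0, 0], "angular": [0, 0, 0], "gripper": 0},
])

```text
t: 4.68
tool_pos: [0.5049, -0.2104, 0.0347]
tool_rot: [-3.141, -0.067, 0.0]
contact_force: [0.0, 0.4, 0.4]
opening: 0.0003
grip_force: 0.0
```

Emit:
drive_tool([
  {"translation": [0, 0, 0.04], "angular": [0, 0, 0], "gripper": 0},
  {"translation": [0, 0, 0], "angular": [0, 0, 0], "gripper": 0},
])

```text
t: 4.92
tool_pos: [0.5051, -0.2105, 0.0332]
tool_rot: [3.141, 0.067, 0.0]
contact_force: [0.3, 0.4, -0.4]
opening: -0.0001
grip_force: 0.0
```

```bash
cat > tip.py <<'E'
from station import ctrl
from h import *
d=ctrl.get_image("side");D=d["depth"];R,t=d["R"],d["t"]
v,u=np.mgrid[150:215,275:305];z=D[150:215,275:305]
X=((np.stack([(u-d["cx"])/d["fx"]*z,(v-d["cy"])/d["fy"]*z,z],-1)-t)@R*1e3).round().astype(int)
for r in range(22,42): print(150+r,X[r,[10,12,14]].tolist())
E
python3 tip.py; python3 rel.py
```

```text
172 [[507, -198, 95], [503, -198, 94], [498, -199, 94]]
173 [[507, -200, 91], [503, -200, 91], [498, -196, 93]]
174 [[507, -199, 89], [503, -203, 88], [498, -197, 90]]
175 [[507, -198, 87], [503, -199, 87], [498, -196, 88]]
176 [[507, -198, 85], [503, -197, 86], [498, -198, 85]]
177 [[507, -195, 84], [503, -202, 81], [498, -193, 85]]
178 [[507, -196, 81], [503, -199, 80], [498, -194, 82]]
179 [[507, -197, 78], [503, -197, 78], [498, -198, 78]]
180 [[507, -199, 75], [503, -198, 76], [498, -195, 77]]
181 [[507, -196, 74], [503, -199, 73], [498, -197, 74]]
182 [[507, -197, 71], [503, -198, 71], [498, -201, 70]]
183 [[507, -200, 67], [503, -197, 69], [498, -197, 69]]
184 [[507, -204, 63], [503, -202, 64], [499, -204, 63]]
185 [[507, -202, 61], [503, -206, 60], [499, -207, 60]]
186 [[507, -204, 58], [503, -204, 58], [498, -201, 60]]
187 [[507, -202, 57], [503, -205, 56], [499, -202, 57]]
188 [[508, -206, 53], [503, -200, 56], [499, -203, 54]]
189 [[508, -206, 50], [503, -198, 54], [498, -198, 54]]
190 [[507, -204, 49], [503, -196, 52], [498, -195, 53]]
191 [[507, -197, 49], [502, -194, 51], [498, -193, 51]]
t 4.97 caster-frame TCP mm [-35.8  85.   33.3] x-axis yaw 0.0428 z [ 0. -0. -1.]
to wheel_top, tool axes /40mm [-0.23  -0.012 -0.631] F [ 0.31 -0.18  0.4 ] open -0.0
```

Emit:
drive_tool([
  {"translation": [0, 0, 0.03], "angular": [0, 0, 0], "gripper": 0},
  {"translation": [0, 0, 0], "angular": [0, 0, 0], "gripper": 0},
])

```text
t: 5.22
tool_pos: [0.5052, -0.2106, 0.033]
tool_rot: [3.141, 0.067, -0.0]
contact_force: [-2.3, 1.9, 5.8]
opening: -0.0001
grip_force: 3.1
```

Emit:
drive_tool([
  {"translation": [0, 0, 0.03], "angular": [0, 0, 0], "gripper": 0},
  {"translation": [0, 0, 0], "angular": [0, 0, 0], "gripper": 0},
])

```text
t: 5.48
tool_pos: [0.5053, -0.2106, 0.0329]
tool_rot: [-3.141, -0.067, 0.001]
contact_force: [-4.4, 1.8, 12.2]
opening: -0.0001
grip_force: 5.9
```

Emit:
drive_tool([
  {"translation": [0, 0, 0.03], "angular": [0, 0, 0], "gripper": 0},
  {"translation": [0, 0, 0], "angular": [0, 0, 0], "gripper": 0},
])

```text
t: 5.72
tool_pos: [0.5053, -0.2107, 0.0327]
tool_rot: [-3.141, -0.067, 0.001]
contact_force: [-7.1, 4.2, 17.1]
opening: 0.0002
grip_force: 8.7
```

Contact came at reported z ≈ 0.033, with about 5 N per mm of commanded press. I ease to about 8 N and make a first 20 mm stroke.

Emit:
drive_tool([
  {"translation": [0, 0, -0.045], "angular": [0, 0, 0], "gripper": 0},
  {"translation": [-0.125, 0, 0], "angular": [0, 0, 0], "gripper": 0},
  {"translation": [-0.125, 0, 0], "angular": [0, 0, 0], "gripper": 0},
])

```text
t: 6.1
tool_pos: [0.4967, -0.2111, 0.0331]
tool_rot: [3.14, 0.067, 0.006]
contact_force: [1.2, 2.5, 6.0]
opening: 0.0002
grip_force: 3.0
```

Emit:
drive_tool([
  {"translation": [-0.125, 0, 0], "angular": [0, 0, 0], "gripper": 0},
  {"translation": [-0.125, 0, 0], "angular": [0, 0, 0], "gripper": 0},
])

```text
t: 6.35
tool_pos: [0.4864, -0.2115, 0.0328]
tool_rot: [3.14, 0.067, 0.005]
contact_force: [1.8, 1.3, 3.3]
opening: 0.0
grip_force: 1.4
```

Emit:
drive_tool([
  {"translation": [0, 0, 0], "angular": [0, 0, 0], "gripper": 0},
])

```text
t: 6.48
tool_pos: [0.4854, -0.2116, 0.0324]
tool_rot: [3.14, 0.067, 0.002]
contact_force: [-0.6, 2.0, 7.2]
opening: -0.0
grip_force: 3.3
```

```bash
python3 rel.py
python3 - <<'E'
from station import ctrl
import cv2,numpy as np
a=ctrl.get_image("wrist")["color"][150:280,200:350,::-1]
cv2.imwrite("pics/w4.png",cv2.resize(np.clip(a.astype(float)*1.5,0,255).astype(np.uint8),None,fx=4,fy=4,interpolation=cv2.INTER_CUBIC))
E
```

```text
t 6.47 caster-frame TCP mm [-55.4  84.7  32.4] x-axis yaw 0.0426 z [ 0.001 -0.001 -1.   ]
to wheel_top, tool axes /40mm [ 0.261 -0.018 -0.652] F [-0.6   2.02  7.16] open -0.0
```

View pics/w4.png

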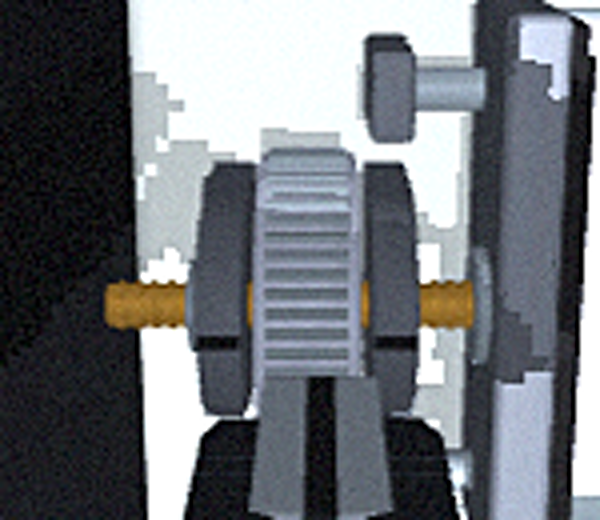

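The groove has left the cheek marks (330–345 in the crop) and is now under the finger, so the wheel turned. I repeat the stroke with slightly more press.

Emit:
drive_tool([
  {"translation": [0, 0, -0.2], "angular": [0, 0, 0], "gripper": 0},
  {"translation": [0.5, 0, 0], "angular": [0, 0, 0], "gripper": 0},
  {"translation": [0, 0, 0.212], "angular": [0, 0, 0], "gripper": 0},
  {"translation": [-0.125, 0, 0], "angular": [0, 0, 0], "gripper": 0},
  {"translation": [-0.125, 0, 0], "angular": [0, 0, 0], "gripper": 0},
  {"translation": [-0.125, 0, 0], "angular": [0, 0, 0], "gripper": 0},
  {"translation": [-0.125, 0, 0], "angular": [0, 0, 0], "gripper": 0},
  {"translation": [0, 0, 0], "angular": [0, 0, 0], "gripper": 0},
])

```text
t: 7.52
tool_pos: [0.4852, -0.212, 0.0322]
tool_rot: [3.139, 0.067, 0.002]
contact_force: [-1.8, 1.5, 8.3]
opening: 0.0002
grip_force: 4.3
```

Emit:
drive_tool([
  {"translation": [0, 0, -0.2], "angular": [0, 0, 0], "gripper": 0},
  {"translation": [0.5, 0, 0], "angular": [0, 0, 0], "gripper": 0},
  {"translation": [0, 0, 0.2], "angular": [0, 0, 0], "gripper": 0},
  {"translation": [0, 0, 0], "angular": [0, 0, 0], "gripper": 0},
])

```text
t: 8.02
tool_pos: [0.5069, -0.2109, 0.0328]
tool_rot: [3.14, 0.067, 0.007]
contact_force: [2.5, 2.3, 9.4]
opening: 0.0002
grip_force: 4.7
```

```bash
python3 rel.py
python3 - <<'E'
from station import ctrl
import cv2,numpy as np
a=ctrl.get_image("wrist")["color"][150:280,200:350,::-1]
b=ctrl.get_image("top")["color"][205:245,305:350,::-1]
a=cv2.resize(a,(450,390),interpolation=cv2.INTER_CUBIC);b=cv2.resize(b,(350,390),interpolation=cv2.INTER_CUBIC)
cv2.imwrite("pics/w5.png",np.hstack([a,b]))
E
```

```text
t 8.03 caster-frame TCP mm [-34.   84.5  32.8] x-axis yaw 0.0428 z [ 0.004 -0.001 -1.   ]
to wheel_top, tool axes /40mm [-0.272 -0.024 -0.644] F [2.5  2.33 9.39] open 0.0002
```

View pics/w5.png

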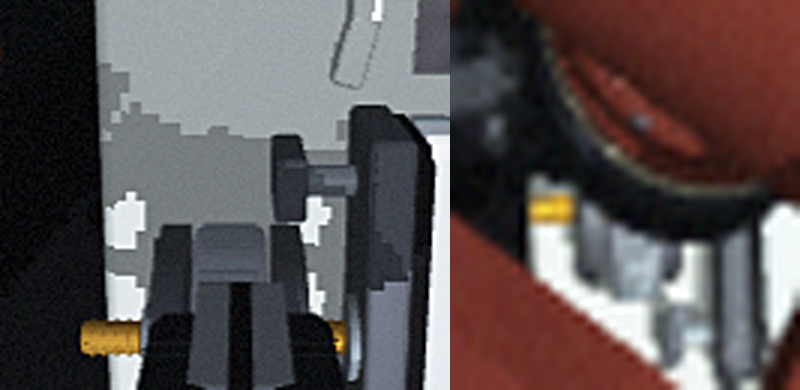

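Nothing useful is visible here, because the fingers cover the groove. I continue and check near one full turn, when the groove comes back over the far side.

Emit:
drive_tool([
  {"translation": [-0.13, 0, 0], "angular": [0, 0, 0], "gripper": 0},
  {"translation": [-0.13, 0, 0], "angular": [0, 0, 0], "gripper": 0},
  {"translation": [-0.13, 0, 0], "angular": [0, 0, 0], "gripper": 0},
  {"translation": [-0.13, 0, 0], "angular": [0, 0, 0], "gripper": 0},
  {"translation": [0, 0, 0], "angular": [0, 0, 0], "gripper": 0},
])

```text
t: 8.75
tool_pos: [0.4839, -0.2119, 0.0319]
tool_rot: [3.14, 0.067, 0.001]
contact_force: [-2.0, -0.2, 8.1]
opening: 0.0003
grip_force: 4.3
```

Emit:
drive_tool([
  {"translation": [0, -0.01, -0.2], "angular": [0, 0, 0], "gripper": 0},
  {"translation": [0.5, 0, 0], "angular": [0, 0, 0], "gripper": 0},
  {"translation": [0, 0, 0.2], "angular": [0, 0, 0], "gripper": 0},
  {"translation": [-0.125, 0, 0], "angular": [0, 0, 0], "gripper": 0},
  {"translation": [-0.125, 0, 0], "angular": [0, 0, 0], "gripper": 0},
  {"translation": [-0.125, 0, 0], "angular": [0, 0, 0], "gripper": 0},
  {"translation": [-0.125, 0, 0], "angular": [0, 0, 0], "gripper": 0},
  {"translation": [0, 0, 0], "angular": [0, 0, 0], "gripper": 0},
])

```text
t: 9.75
tool_pos: [0.4839, -0.2114, 0.0319]
tool_rot: [3.14, 0.067, 0.001]
contact_force: [-0.8, 0.3, 9.2]
opening: 0.0003
grip_force: 4.4
```

Emit:
drive_tool([
  {"translation": [0, -0.01, -0.2], "angular": [0, 0, 0], "gripper": 0},
  {"translation": [0.5, 0, 0], "angular": [0, 0, 0], "gripper": 0},
  {"translation": [0, 0, 0.2], "angular": [0, 0, 0], "gripper": 0},
  {"translation": [-0.125, 0, 0], "angular": [0, 0, 0], "gripper": 0},
  {"translation": [-0.125, 0, 0], "angular": [0, 0, 0], "gripper": 0},
  {"translation": [-0.125, 0, 0], "angular": [0, 0, 0], "gripper": 0},
  {"translation": [-0.125, 0, 0], "angular": [0, 0, 0], "gripper": 0},
  {"translation": [0, 0, 0], "angular": [0, 0, 0], "gripper": 0},
])

```text
t: 10.75
tool_pos: [0.4839, -0.211, 0.0319]
tool_rot: [3.14, 0.067, 0.001]
contact_force: [-1.1, 0.2, 9.5]
opening: 0.0002
grip_force: 4.4
```

```bash
python3 rel.py
```

```text
t 10.75 caster-frame TCP mm [-57.   85.5  31.9] x-axis yaw 0.0429 z [ 0.    -0.001 -1.   ]
to wheel_top, tool axes /40mm [ 0.299 -0.    -0.665] F [-1.08  0.17  9.49] open 0.0002
```

Emit:
drive_tool([
  {"translation": [0, 0, -0.2], "angular": [0, 0, 0], "gripper": 0},
  {"translation": [0.53, 0, 0], "angular": [0, 0, 0], "gripper": 0},
  {"translation": [0, 0, 0.2], "angular": [0, 0, 0], "gripper": 0},
  {"translation": [-0.125, 0, 0], "angular": [0, 0, 0], "gripper": 0},
  {"translation": [-0.125, 0, 0], "angular": [0, 0, 0], "gripper": 0},
  {"translation": [-0.125, 0, 0], "angular": [0, 0, 0], "gripper": 0},
  {"translation": [-0.125, 0, 0], "angular": [0, 0, 0], "gripper": 0},
  {"translation": [0, 0, 0], "angular": [0, 0, 0], "gripper": 0},
])

```text
t: 11.75
tool_pos: [0.4854, -0.2109, 0.0323]
tool_rot: [3.14, 0.067, 0.002]
contact_force: [-2.1, 1.0, 10.2]
opening: 0.0
grip_force: 5.1
```

```bash
python3 rel.py
python3 - <<'E'
from station import ctrl
import cv2,numpy as np
d=ctrl.get_image("wrist");np.savez("w6.npz",**d);a=d["color"][150:280,200:350,::-1]
cv2.imwrite("pics/w6.png",cv2.resize(np.clip(a.astype(float)*1.5,0,255).astype(np.uint8),None,fx=4,fy=4,interpolation=cv2.INTER_CUBIC))
E
```

```text
t 11.75 caster-frame TCP mm [-55.4  85.4  32.3] x-axis yaw 0.0429 z [ 0.001 -0.001 -1.   ]
to wheel_top, tool axes /40mm [ 0.262 -0.001 -0.656] F [-2.06  0.95 10.22] open 0.0
```

View pics/w6.png

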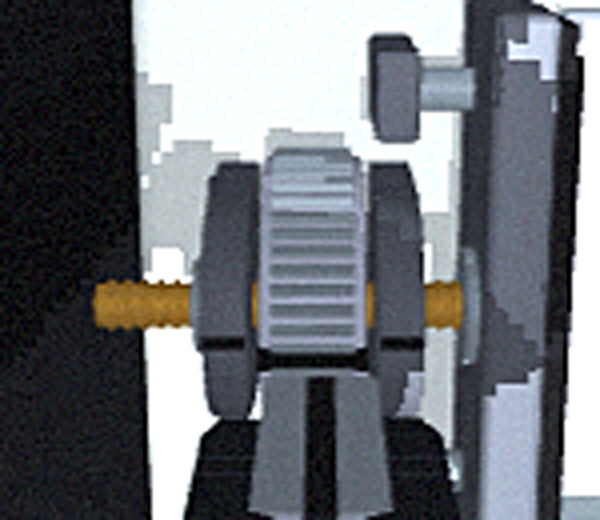

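The groove is back on top, at (312,358) next to the cheek marks at (222,343) and (402,343). That is one full turn in six strokes, so I make six more like them.

Emit:
drive_tool([
  {"translation": [0, 0, -0.2], "angular": [0, 0, 0], "gripper": 0},
  {"translation": [0.5, 0, 0], "angular": [0, 0, 0], "gripper": 0},
  {"translation": [0, 0, 0.2], "angular": [0, 0, 0], "gripper": 0},
  {"translation": [-0.125, 0, 0], "angular": [0, 0, 0], "gripper": 0},
  {"translation": [-0.125, 0, 0], "angular": [0, 0, 0], "gripper": 0},
  {"translation": [-0.125, 0, 0], "angular": [0, 0, 0], "gripper": 0},
  {"translation": [-0.125, 0, 0], "angular": [0, 0, 0], "gripper": 0},
  {"translation": [0, 0, 0], "angular": [0, 0, 0], "gripper": 0},
])

```text
t: 12.8
tool_pos: [0.4854, -0.2109, 0.0323]
tool_rot: [3.14, 0.067, 0.002]
contact_force: [-1.4, 1.9, 10.1]
opening: -0.0005
grip_force: 5.2
```

Emit:
drive_tool([
  {"translation": [0, 0, -0.2], "angular": [0, 0, 0], "gripper": 0},
  {"translation": [0.5, 0, 0], "angular": [0, 0, 0], "gripper": 0},
  {"translation": [0, 0, 0.2], "angular": [0, 0, 0], "gripper": 0},
  {"translation": [-0.125, 0, 0], "angular": [0, 0, 0], "gripper": 0},
  {"translation": [-0.125, 0, 0], "angular": [0, 0, 0], "gripper": 0},
  {"translation": [-0.125, 0, 0], "angular": [0, 0, 0], "gripper": 0},
  {"translation": [-0.125, 0, 0], "angular": [0, 0, 0], "gripper": 0},
  {"translation": [0, 0, 0], "angular": [0, 0, 0], "gripper": 0},
])

```text
t: 13.8
tool_pos: [0.4854, -0.2109, 0.0323]
tool_rot: [3.14, 0.067, 0.002]
contact_force: [-2.1, 2.5, 10.2]
opening: -0.0003
grip_force: 5.3
```

Emit:
drive_tool([
  {"translation": [0, 0, -0.2], "angular": [0, 0, 0], "gripper": 0},
  {"translation": [0.5, 0, 0], "angular": [0, 0, 0], "gripper": 0},
  {"translation": [0, 0, 0.2], "angular": [0, 0, 0], "gripper": 0},
  {"translation": [-0.125, 0, 0], "angular": [0, 0, 0], "gripper": 0},
  {"translation": [-0.125, 0, 0], "angular": [0, 0, 0], "gripper": 0},
  {"translation": [-0.125, 0, 0], "angular": [0, 0, 0], "gripper": 0},
  {"translation": [-0.125, 0, 0], "angular": [0, 0, 0], "gripper": 0},
  {"translation": [0, 0, 0], "angular": [0, 0, 0], "gripper": 0},
])

```text
t: 14.8
tool_pos: [0.4854, -0.2109, 0.0323]
tool_rot: [3.14, 0.067, 0.002]
contact_force: [-2.5, 1.0, 10.2]
opening: 0.0003
grip_force: 5.3
```

Emit:
drive_tool([
  {"translation": [0, 0, -0.2], "angular": [0, 0, 0], "gripper": 0},
  {"translation": [0.5, 0, 0], "angular": [0, 0, 0], "gripper": 0},
  {"translation": [0, 0, 0.2], "angular": [0, 0, 0], "gripper": 0},
  {"translation": [-0.125, 0, 0], "angular": [0, 0, 0], "gripper": 0},
  {"translation": [-0.125, 0, 0], "angular": [0, 0, 0], "gripper": 0},
  {"translation": [-0.125, 0, 0], "angular": [0, 0, 0], "gripper": 0},
  {"translation": [-0.125, 0, 0], "angular": [0, 0, 0], "gripper": 0},
  {"translation": [0, 0, 0], "angular": [0, 0, 0], "gripper": 0},
])

```text
t: 15.8
tool_pos: [0.4854, -0.2109, 0.0322]
tool_rot: [3.14, 0.067, 0.002]
contact_force: [-1.8, 0.5, 11.5]
opening: -0.0003
grip_force: 5.3
```

Emit:
drive_tool([
  {"translation": [0, 0, -0.2], "angular": [0, 0, 0], "gripper": 0},
  {"translation": [0.5, 0, 0], "angular": [0, 0, 0], "gripper": 0},
  {"translation": [0, 0, 0.2], "angular": [0, 0, 0], "gripper": 0},
  {"translation": [-0.125, 0, 0], "angular": [0, 0, 0], "gripper": 0},
  {"translation": [-0.125, 0, 0], "angular": [0, 0, 0], "gripper": 0},
  {"translation": [-0.125, 0, 0], "angular": [0, 0, 0], "gripper": 0},
  {"translation": [-0.125, 0, 0], "angular": [0, 0, 0], "gripper": 0},
  {"translation": [0, 0, 0], "angular": [0, 0, 0], "gripper": 0},
])

```text
t: 16.8
tool_pos: [0.4854, -0.2109, 0.0322]
tool_rot: [3.14, 0.067, 0.002]
contact_force: [-1.8, 0.9, 10.1]
opening: 0.0003
grip_force: 5.4
```

```bash
python3 rel.py
```

```text
t 16.8 caster-frame TCP mm [-55.5  85.4  32.2] x-axis yaw 0.0428 z [ 0.001 -0.001 -1.   ]
to wheel_top, tool axes /40mm [ 0.262 -0.001 -0.656] F [-1.76  0.94 10.12] open 0.0003
```

Emit:
drive_tool([
  {"translation": [0, 0, -0.2], "angular": [0, 0, 0], "gripper": 0},
  {"translation": [0.5, 0, 0], "angular": [0, 0, 0], "gripper": 0},
  {"translation": [0, 0, 0.2], "angular": [0, 0, 0], "gripper": 0},
  {"translation": [-0.125, 0, 0], "angular": [0, 0, 0], "gripper": 0},
  {"translation": [-0.125, 0, 0], "angular": [0, 0, 0], "gripper": 0},
  {"translation": [-0.125, 0, 0], "angular": [0, 0, 0], "gripper": 0},
  {"translation": [-0.125, 0, 0], "angular": [0, 0, 0], "gripper": 0},
  {"translation": [0, 0, 0], "angular": [0, 0, 0], "gripper": 0},
])

```text
t: 17.8
tool_pos: [0.4854, -0.2109, 0.0322]
tool_rot: [3.14, 0.067, 0.002]
contact_force: [-1.7, 1.6, 10.7]
opening: 0.0001
grip_force: 5.4
```

```bash
cat > groove.py <<'E'
from h import *
from station import ctrl
n=ctrl.get_image("wrist");np.savez("w7.npz",**n)
f=lambda d,c0,c1:d["color"][186:246,c0:c1].mean((1,2)).round().astype(int).tolist()
o=np.load("w6.npz")
print("old",f(o,271,287));print("new",f(n,271,287));print("cheek old",f(o,252,258));print("cheek new",f(n,252,258))
P=(.54437,-.29395,.0420)
for ph in(-.8,-.6,-.4,-.2,0,.2):
  print(ph,[proj(d,c2w(P,[-.045-.0205*np.sin(ph),.0855,.038+.0205*np.cos(ph)])).round(1).tolist() for d in(o,n)])
E
python3 groove.py
```

```text
old [123, 75, 75, 99, 100, 110, 99, 114, 102, 100, 125, 126, 85, 109, 132, 121, 116, 69, 84, 91, 102, 71, 83, 82, 107, 81, 69, 80, 97, 110, 73, 70, 79, 96, 118, 65, 72, 75, 108, 120, 67, 71, 73, 95, 118, 75, 73, 69, 105, 112, 75, 83, 37, 5, 9, 8, 69, 84, 52, 42]
new [124, 74, 77, 85, 109, 109, 110, 78, 102, 118, 114, 111, 128, 128, 111, 101, 129, 86, 98, 71, 83, 87, 104, 68, 74, 80, 101, 108, 59, 79, 78, 112, 102, 63, 76, 76, 117, 103, 66, 72, 74, 117, 103, 71, 72, 71, 114, 103, 75, 83, 4, 8, 9, 9, 86, 79, 113, 87, 43, 43]
cheek old [168, 170, 126, 133, 104, 73, 70, 68, 42, 38, 43, 42, 42, 44, 43, 43, 44, 42, 46, 49, 49, 48, 50, 51, 50, 51, 49, 53, 52, 53, 53, 54, 56, 56, 57, 59, 54, 59, 60, 59, 60, 58, 59, 60, 59, 58, 59, 60, 29, 9, 8, 32, 61, 54, 51, 53, 50, 52, 45, 47]
cheek new [164, 168, 125, 133, 104, 74, 70, 75, 42, 39, 42, 43, 42, 49, 44, 42, 45, 44, 47, 47, 47, 49, 48, 49, 50, 52, 51, 51, 54, 53, 52, 54, 54, 56, 57, 57, 57, 58, 55, 59, 58, 60, 60, 57, 58, 58, 57, 61, 13, 7, 11, 34, 58, 54, 53, 52, 51, 48, 50, 46]
-0.8 [[[279.4, 208.7]], [[279.5, 208.7]]]
-0.6 [[[279.4, 216.5]], [[279.5, 216.5]]]
-0.4 [[[279.4, 225.0]], [[279.4, 225.0]]]
-0.2 [[[279.4, 233.7]], [[279.4, 233.6]]]
0 [[[279.4, 242.0]], [[279.4, 242.0]]]
0.2 [[[279.4, 249.7]], [[279.4, 249.7]]]
```

The groove sits at row 237.5, against 242 for exactly on top, so φ ≈ −0.1 and the wheel is at about 12.46 rad. I lift off, go behind the tray with the fingers half open for a square two-point push, and hover.

Emit:
drive_tool([
  {"translation": [0, 0, -0.9], "angular": [0, 0, 0], "gripper": 0},
  {"translation": [0, 0, -0.9], "angular": [0, 0, 0], "gripper": 0},
  {"translation": [-0.4, 0.71, 0], "angular": [0, 0, 0], "gripper": 0.45},
  {"translation": [-0.4, 0.71, 0], "angular": [0, 0, 0], "gripper": 0.45},
  {"translation": [-0.4, 0.71, 0], "angular": [0, 0, 0], "gripper": 0.45},
  {"translation": [0, 0, 0.8], "angular": [0, 0, 0], "gripper": 0.45},
  {"translation": [0, 0, 0.6], "angular": [0, 0, 0], "gripper": 0.45},
  {"translation": [0, 0, 0], "angular": [0, 0, 0], "gripper": 0.45},
])

```text
t: 18.85
tool_pos: [0.4379, -0.2956, 0.0431]
tool_rot: [-3.136, -0.067, 0.009]
contact_force: [-0.6, 0.4, 1.0]
opening: 0.0386
grip_force: 0.0
```

```bash
python3 rel.py
python3 - <<'E'
from h import *
from station import ctrl
d=ctrl.get_image("side");z=d["depth"];v,u=np.mgrid[:420,:560]
X=(np.stack([(u-d["cx"])/d["fx"]*z,(v-d["cy"])/d["fy"]*z,z],-1)-d["t"])@d["R"]
p=ctrl.get_obs()["tool_pos"]
m=(z>0)&(abs(X[...,0]-p[0])<.03)&(abs(X[...,1]-p[1])<.06)&(X[...,2]>.035)&(X[...,2]<.12)
Y=X[m];print(len(Y))
for k in range(35,120,5):
  s=Y[(Y[:,2]*1e3>=k)&(Y[:,2]*1e3<k+5)]
  if len(s):print(k,len(s),(s.min(0)*1e3).round(),(s.max(0)*1e3).round())
E
```

```text
t 18.85 caster-frame TCP mm [-106.4    2.9   43.1] x-axis yaw 0.0425 z [-0.006  0.005 -1.   ]
to wheel_top, tool axes /40mm [ 1.534 -2.067 -0.382] F [-0.62  0.43  1.01] open 0.0386
206
35 1 [ 465. -349.   39.] [ 465. -349.   39.]
40 26 [ 462. -350.   40.] [ 468. -257.   44.]
45 4 [ 465. -349.   45.] [ 468. -346.   50.]
50 3 [ 465. -353.   51.] [ 468. -346.   53.]
70 10 [ 429. -273.   72.] [ 445. -268.   75.]
75 18 [ 427. -273.   75.] [ 447. -265.   80.]
80 18 [ 427. -273.   81.] [ 448. -259.   85.]
85 21 [ 427. -274.   85.] [ 448. -259.   90.]
90 18 [ 427. -271.   90.] [ 448. -261.   95.]
95 22 [ 428. -273.   96.] [ 448. -261.  100.]
100 21 [ 428. -276.  100.] [ 448. -260.  105.]
105 27 [ 428. -321.  105.] [ 446. -262.  110.]
110 4 [ 430. -263.  110.] [ 444. -259.  112.]
115 13 [ 426. -320.  115.] [ 452. -243.  120.]
```

The half-open tips stand about 29 mm above the reported TCP (tip z ≈ 71 mm at TCP 43 mm). The front edge is about 14 mm behind the tray wall. I lower by 44 mm, which puts the tips about 11 mm above the bed.

Emit:
drive_tool([
  {"translation": [0, 0.07, 0.5], "angular": [0, 0, 0], "gripper": 0.45},
  {"translation": [0, 0, 0.4], "angular": [0, 0, 0], "gripper": 0.45},
  {"translation": [0, 0, 0.2], "angular": [0, 0, 0], "gripper": 0.45},
  {"translation": [0, 0, 0], "angular": [0, 0, 0], "gripper": 0.45},
])

```text
t: 19.4
tool_pos: [0.4408, -0.3, 0.0024]
tool_rot: [-3.14, -0.067, 0.002]
contact_force: [-0.1, -1.0, -0.9]
opening: 0.0386
grip_force: 0.0
```

Emit:
drive_tool([
  {"translation": [0.2, 0, 0], "angular": [0, 0, 0], "gripper": 0.45},
  {"translation": [0.15, 0, 0], "angular": [0, 0, 0], "gripper": 0.45},
  {"translation": [0.15, 0, 0], "angular": [0, 0, 0], "gripper": 0.45},
  {"translation": [0.15, 0, 0], "angular": [0, 0, 0], "gripper": 0.45},
])

```text
t: 19.9
tool_pos: [0.4677, -0.2994, 0.0032]
tool_rot: [3.141, 0.067, 0.0]
contact_force: [-0.8, -0.5, 1.2]
opening: 0.0385
grip_force: 0.7
```

```bash
python3 rel.py
```

```text
t 19.9 caster-frame TCP mm [-76.9  -2.3   3.2] x-axis yaw 0.0429 z [ 0. -0. -1.]
to wheel_top, tool axes /40mm [ 0.799 -2.193 -1.384] F [-0.77 -0.48  1.16] open 0.0385
```

Emit:
drive_tool([
  {"translation": [0.2, 0, 0], "angular": [0, 0, 0], "gripper": 0.45},
  {"translation": [0.2, 0, 0], "angular": [0, 0, 0], "gripper": 0.45},
  {"translation": [0.2, 0, 0], "angular": [0, 0, 0], "gripper": 0.45},
  {"translation": [0.2, 0, 0], "angular": [0, 0, 0], "gripper": 0.45},
])

```text
t: 20.4
tool_pos: [0.4997, -0.298, 0.0029]
tool_rot: [3.141, 0.067, -0.0]
contact_force: [-2.1, 0.2, 1.0]
opening: 0.0385
grip_force: 0.7
```

Emit:
drive_tool([
  {"translation": [0.2, 0, 0], "angular": [0, 0, 0], "gripper": 0.45},
  {"translation": [0.2, 0, 0], "angular": [0, 0, 0], "gripper": 0.45},
  {"translation": [0.2, 0, 0], "angular": [0, 0, 0], "gripper": 0.45},
  {"translation": [0.15, 0, 0], "angular": [0, 0, 0], "gripper": 0.45},
])

```text
t: 20.9
tool_pos: [0.5296, -0.2967, 0.0029]
tool_rot: [-3.141, -0.067, 0.0]
contact_force: [-1.6, -0.6, 1.5]
opening: 0.0382
grip_force: 0.7
```

Emit:
drive_tool([
  {"translation": [0.1, 0, 0], "angular": [0, 0, 0], "gripper": 0.45},
  {"translation": [0.05, 0, 0], "angular": [0, 0, 0], "gripper": 0.45},
  {"translation": [0, 0, 0], "angular": [0, 0, 0], "gripper": 0.45},
])

```text
t: 21.28
tool_pos: [0.5353, -0.2964, 0.0029]
tool_rot: [-3.141, -0.067, -0.001]
contact_force: [-0.3, 1.0, 0.6]
opening: 0.0382
grip_force: 0.0
```

```bash
python3 rel.py
```

```text
t 21.27 caster-frame TCP mm [-9.2 -2.1  2.9] x-axis yaw 0.0426 z [ 0.  0. -1.]
to wheel_top, tool axes /40mm [-0.893 -2.19  -1.391] F [-0.32  1.01  0.59] open 0.0382
```

Estimated about 5 mm short of the lip. I push on in small steps until the force rises.

Emit:
drive_tool([
  {"translation": [0.06, 0, 0], "angular": [0, 0, 0], "gripper": 0.45},
  {"translation": [0.06, 0, 0], "angular": [0, 0, 0], "gripper": 0.45},
  {"translation": [0, 0, 0], "angular": [0, 0, 0], "gripper": 0.45},
])

```text
t: 21.65
tool_pos: [0.5402, -0.2963, 0.0029]
tool_rot: [3.141, 0.067, 0.001]
contact_force: [0.5, 0.4, 0.3]
opening: 0.0386
grip_force: 0.0
```

Emit:
drive_tool([
  {"translation": [0.04, 0, 0], "angular": [0, 0, 0], "gripper": 0.45},
  {"translation": [0, 0, 0], "angular": [0, 0, 0], "gripper": 0.45},
])

```text
t: 21.9
tool_pos: [0.5417, -0.2962, 0.003]
tool_rot: [3.141, 0.067, 0.001]
contact_force: [-0.2, 0.3, 0.7]
opening: 0.0386
grip_force: 0.1
```

Emit:
drive_tool([
  {"translation": [0.03, 0, 0], "angular": [0, 0, 0], "gripper": 0.45},
  {"translation": [0, 0, 0], "angular": [0, 0, 0], "gripper": 0.45},
])

```text
t: 22.15
tool_pos: [0.5426, -0.2961, 0.003]
tool_rot: [3.141, 0.067, -0.0]
contact_force: [-0.8, -0.2, 0.0]
opening: 0.0382
grip_force: 0.7
```

Emit:
drive_tool([
  {"translation": [0.03, 0, 0], "angular": [0, 0, 0], "gripper": 0.45},
  {"translation": [0, 0, 0], "angular": [0, 0, 0], "gripper": 0.45},
])

```text
t: 22.4
tool_pos: [0.5425, -0.2961, 0.0029]
tool_rot: [-3.14, -0.067, 0.005]
contact_force: [-5.7, -0.6, 5.0]
opening: 0.0382
grip_force: 3.2
```

Emit:
drive_tool([
  {"translation": [0.03, 0, 0], "angular": [0, 0, 0], "gripper": 0.45},
  {"translation": [0, 0, 0], "angular": [0, 0, 0], "gripper": 0.45},
])

```text
t: 22.65
tool_pos: [0.5425, -0.2961, 0.0029]
tool_rot: [-3.14, -0.068, 0.01]
contact_force: [-10.8, -0.2, 6.8]
opening: 0.0385
grip_force: 5.4
```

```bash
python3 rel.py
```

```text
t 22.65 caster-frame TCP mm [-2.  -2.1  2.9] x-axis yaw 0.0431 z [-0.006  0.001 -1.   ]
to wheel_top, tool axes /40mm [-1.082 -2.192 -1.38 ] F [-10.77  -0.18   6.81] open 0.0385
```

The force has risen to 11 N, so the tray is against the lip. I back off and lift away.

Emit:
drive_tool([
  {"translation": [-0.1, 0, 0], "angular": [0, 0, 0], "gripper": 0.45},
  {"translation": [-0.4, 0, 0], "angular": [0, 0, 0], "gripper": 0.45},
  {"translation": [0, 0, 0], "angular": [0, 0, 0], "gripper": 0.45},
  {"translation": [0, 0, -0.9], "angular": [0, 0, 0], "gripper": 0.45},
  {"translation": [0, 0, -0.9], "angular": [0, 0, 0], "gripper": 0.45},
  {"translation": [-0.5, 0.8, -0.9], "angular": [0, 0, 0], "gripper": 0.45},
  {"translation": [-0.5, 0.9, -0.9], "angular": [0, 0, 0], "gripper": 0.45},
  {"translation": [0, 0, 0], "angular": [0, 0, 0], "gripper": 0.45},
])

```text
t: 23.65
tool_pos: [0.4891, -0.3703, 0.1517]
tool_rot: [3.135, 0.062, 0.01]
contact_force: [-0.1, 0.2, -0.5]
opening: 0.0385
grip_force: 0.0
```

Emit:
drive_tool([
  {"translation": [-0.5, 0.9, 0], "angular": [0, 0, 0], "gripper": 0.45},
  {"translation": [-0.5, 0.9, 0], "angular": [0, 0, 0], "gripper": 0.45},
  {"translation": [-0.5, 0.9, 0], "angular": [0, 0, 0], "gripper": 0.45},
  {"translation": [-0.5, 0.9, 0], "angular": [0, 0, 0], "gripper": 0.45},
  {"translation": [0, 0, 0], "angular": [0, 0, 0], "gripper": 0.45},
])

```text
t: 24.28
tool_pos: [0.413, -0.5147, 0.1452]
tool_rot: [-3.139, -0.063, 0.001]
contact_force: [0.3, 1.1, -0.3]
opening: 0.0386
grip_force: 0.0
```

```bash
python3 rel.py
python3 - <<'E'
from station import ctrl
import cv2,numpy as np
a=ctrl.get_image("top")["color"][150:270,280:430,::-1]
cv2.imwrite("pics/end.png",cv2.resize(a,None,fx=5,fy=5,interpolation=cv2.INTER_CUBIC))
E
```

```text
t 24.27 caster-frame TCP mm [-140.5 -215.   145.2] x-axis yaw 0.0399 z [-0.001  0.002 -1.   ]
to wheel_top, tool axes /40mm [ 2.373 -7.515  2.179] F [ 0.29  1.09 -0.3 ] open 0.0386
```

View pics/end.png

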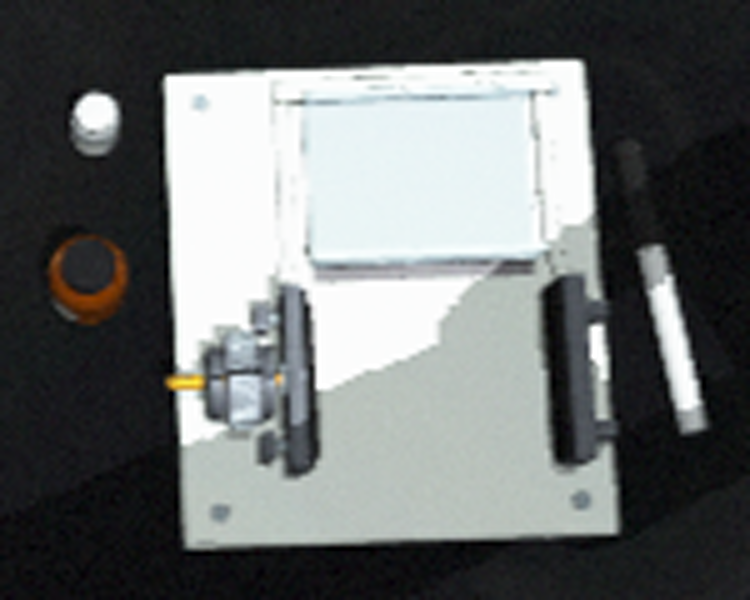

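The final picture shows the tray square against the lip (305–540, 95–265). The gate has backed out by about 5 mm, the groove is on top at (245,372), and the vial, dye bottle and marker have not moved.

```bash
python3 -c "
from station import ctrl
print(ctrl.finish_job())"
```

```text
the job is handed in; nothing more can be done
None
```

I turned the thumbwheel back about two full turns (about 12.46 rad by the groove position), pushed the tray squarely against the stop lip, moved the hand clear and handed the job in; no verdict was returned.

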